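# Turn the Petri dishes over in the twist chute and rack them for incubation

## Task

The Petri dishes on the green mat must go into the incubation rack lid down. Lower the rack's front flap, send each dish through the twist chute so that it comes out turned over (turn no dish over anywhere else), and slide it fully home into a rack bay of its own; once all are in, close the flap and leave the rest of the deck undisturbed.

Things in the scene. Friction and masses are not known exactly. Their poses are not given: they have to be found in the camera images.
- dish_a: Taped Petri dish, a flat disc 62 mm in diameter, 16 mm thick, 36 g: frosted white lid with a blue rim on one face, amber base on the other. Origin at the centre of the amber face; z points from base to lid (up at the start; down once turned over, the origin then being on top, 16 mm above what it rests on). May be absent (None).
- dish_b: Taped Petri dish, a flat disc 62 mm in diameter, 16 mm thick, 36 g: frosted white lid with a blue rim on one face, amber base on the other. Origin at the centre of the amber face; z points from base to lid (up at the start; down once turned over, the origin then being on top, 16 mm above what it rests on). May be absent (None).
- dish_c: Taped Petri dish, a flat disc 62 mm in diameter, 16 mm thick, 36 g: frosted white lid with a blue rim on one face, amber base on the other. Origin at the centre of the amber face; z points from base to lid (up at the start; down once turned over, the origin then being on top, 16 mm above what it rests on). May be absent (None).
- mat: Fixed green infeed mat, 130 x 310 mm, 4 mm thick, on which the dishes lie in a row along its own y, lid up. Origin under its centre.
- chute: Fixed twist chute, 440 mm long (own y), 166 mm wide, 290 mm high; origin under its centre. At its -y end an entry pan sloping 30 deg down towards +y; then a cage of polished rods, 35 x 70 mm inside, falling at 48 deg and twisting half a turn; at its +y end an aluminium outfeed plate, 166 x 160 mm, sloping 7 deg down towards +y. All slippery: a dish let go in the pan slides through in about 1 s.
- chute_entry (a point): Centre of the sloped floor of the entry pan. The pan is 100 mm long down the slope; its 22 mm high side walls stand 120 mm apart at the top and narrow to 71 mm at the throat. A level dish centred here clears the pan when its underside is 20 mm or more above this point; let go from just there, lid up, it slides in by itself.
- chute_out (a point): Point on the outfeed plate's surface, 21 mm above the deck, under the centre of a dish resting in the black V stop: dishes come to rest here lid down, flat on the plate (7 deg off level), rarely up to 45 mm aside. The V and an end wall, 34 mm high, lie beyond, towards the chute's +y; a clear hood ends 45 mm before it; both sides, along the chute's x, are open for fingers (4 mm lips 80 mm out).
- rack: Fixed white incubation rack with a clear roof, 72 mm deep (own x), 218 mm wide (own y), 44 mm high; origin under its centre, open front towards its own -x (front edge at x = -36 mm). Three bays side by side, each 66 mm wide and 20 mm high inside, 5 mm walls between; bay floor 20 mm above the deck. The roof begins 14 mm behind the front edge, so a fingertip can push a dish home from in front.
- bay_1 (a point): Bay 1 of the rack: point on the bay floor under the centre of a dish that is fully home. The bay is entered along the rack's +x.
- bay_2 (a point): Bay 2 of the rack: point on the bay floor under the centre of a dish that is fully home. The bay is entered along the rack's +x.
- bay_3 (a point): Bay 3 of the rack: point on the bay floor under the centre of a dish that is fully home. The bay is entered along the rack's +x.
- flap (a joint): Clear front flap of the rack with a red tab, hinged along the rack's y at its front lower edge. 0 = closed (leaning 0.25 rad back past vertical); 1.82 = fully down, lying level towards the rack's -x, upper side level with the bay floor: a 58 mm deep apron on which a dish can be set and slid in. It stays where it is left; under 2 N at the tab moves it.
- flap_tab (a point): Grip point on the flap's red tab, 84 mm from the hinge line. The tab is 14 mm wide (along the rack's y), 5 mm thick, and sticks out 38 mm beyond the flap's 58 mm deep sheet, at the middle of its free edge; pinched along the rack's y it can turn between the fingers as the flap swings.
- flap_hinge (a point): Middle of the flap's hinge line, which runs along the rack's y, 18.5 mm above the deck. With joint value q the tab lies from here in the direction: rack x times sin(0.25 - q) plus up times cos(0.25 - q).
- vial_rack: Bystander: white block with amber vials, 60 x 90 x 47 mm, loose. Origin under its centre.
- reagent: Bystander: amber reagent bottle, 52 mm in diameter, 105 mm high, loose. Origin under its centre.
- tip_box: Bystander: blue pipette-tip box, 80 x 120 x 55 mm, loose. Origin under its centre.
There are look-alikes about, which are no part of the job. Of the things shaped like the rack, the white one is meant.

How it is judged (in metres and radians):
On the way, in this order (a step that is already met when the one before it is completed fails the run):
1. the flap is fully down (value of joint flap above 1.72 rad), for 0.2 s.
2. every dish lies lid down, fully home in a bay (x of dish_a in the frame of rack between -0.004 and 0.01 m and y of dish_a in the frame of rack between -0.1 and 0.1 m and z of dish_a in the frame of rack between 0.031 and 0.041 m and angle between each of dish_a, dish_b, dish_c's own z axis and vertical above 3 rad and x of dish_b in the frame of rack between -0.004 and 0.01 m and y of dish_b in the frame of rack between -0.1 and 0.1 m and z of dish_b in the frame of rack between 0.031 and 0.041 m and x of dish_c in the frame of rack between -0.004 and 0.01 m and y of dish_c in the frame of rack between -0.1 and 0.1 m and z of dish_c in the frame of rack between 0.031 and 0.041 m), for 0.3 s.
At the end, for the whole second after the job is handed in: Every dish present lies flat and lid down in a bay of its own, pushed to within 6 mm of the back wall, at rest; the flap is closed (within 0.12 rad) (all of step 2 and linear speed of each of dish_a, dish_b, dish_c below 0.02 m/s and value of joint flap below 0.12 rad); the robot touches nothing.
It fails at once if a dish is turned over anywhere but in the chute ((angle between dish_a's own z axis and vertical between 1.25 and 1.89 rad and (x of dish_a in the frame of chute above 0.1 m or x of dish_a in the frame of chute below -0.1 m or y of dish_a in the frame of chute above 0.26 m or y of dish_a in the frame of chute below -0.26 m)) or (angle between dish_b's own z axis and vertical between 1.25 and 1.89 rad and (x of dish_b in the frame of chute above 0.1 m or x of dish_b in the frame of chute below -0.1 m or y of dish_b in the frame of chute above 0.26 m or y of dish_b in the frame of chute below -0.26 m)) or (angle between dish_c's own z axis and vertical between 1.25 and 1.89 rad and (x of dish_c in the frame of chute above 0.1 m or x of dish_c in the frame of chute below -0.1 m or y of dish_c in the frame of chute above 0.26 m or y of dish_c in the frame of chute below -0.26 m))).
It fails at once if a bystander is displaced by more than 30 mm (distance of any of vial_rack, reagent, tip_box from where it was at the start of the episode above 0.03 m).
Of dish_a, dish_b, dish_c only 2 to 3 are there at a start; the rules pass over those that are not, and their reading is None.
At some moment in a run one of dish_a, dish_b, dish_c may be knocked a few centimetres aside while the robot is not near it.
It also fails if it takes over 210 s, if anything falls off the work surface, if the arm or the gripper's body presses on something with over 40 N, if the wrist force passes 120 N, or if a joint passes its speed limit or range.

## Robot

A 7-joint arm with a two-finger parallel gripper is mounted at the origin on the work surface. World frame = base frame: x ahead of the robot, y to its left, z up, the work surface at z = 0. Lengths are in mm, angles in rad, forces in N, time in s.
With the tool pointing down it reaches from about 400 to 850 mm from the base axis. Payload 10.4 kg.
Tool frame: the origin (TCP) lies on the centre line of the jaws, within the pads' length; the fingertips stand 8 mm ahead of it and the grasp point (between the pads) lies 11 mm behind it; z points along the fingers, y is the line along which they close (so a half turn about z gives the same grasp; the last joint's range is limited). The gripper opens to 87 mm and grips with 3 to 60 N. Pads are 19 mm wide; open, the fingers measure 117 mm over their backs; the gripper's body (75 mm by 190 mm) begins 51 mm behind the grasp point.
Start: joints at [-1.311, 0.332, -0.065, 1.46, 0.022, 1.35, -0.088], TCP at [174.39, 600.2, 230.576] pointing down, gripper open.
Joint ranges: [-2.6, 2.6], [-0.5, 2.12], [-1.47, 1.34], [0.16, 2.42], [-1.27, 4.41], [0.06, 2.06], [-2.6, 2.6]. Speed limits (rad/s): [2.22, 2.22, 2.79, 2.79, 3.14, 3.14, 3.14].

## Interface

Orientations are given as a rotation vector (axis times angle).
In Python, from rig import arm, capture, camera_model gives the robot as it stands. The module is installed in compiled form; this text tells all that it offers.
- The arm moves only by the tool step_arm, never from a script. Its argument "steps" is a list of rows, each a list of 3 entries, a list of its own where there are three numbers: the turn, a rotation vector about the world's x, y, z normalised to -1 to 1, where 1 is 0.5 rad, then the shift along the world's x, y, z normalised to -1 to 1, where 1 is 0.5 m, then the opening, from 0 (shut) to 1 (fully open). A call has 1 to 8 rows; each row is the pose to reach, as a shift and turn from the pose commanded when the call began; what a row does not reach only later rows make up. A row lasts 1/12 s, in which the tool goes at most 41.7 mm and 7.16 degrees, less where a joint would pass 70% of its speed; a pose out of reach is approached as far as the arm can. A call with a number of a shift or a turn outside -1 to 1 is refused whole. A call with a gripper value outside its range is refused whole. The fingers move at their own pace and stop on an object; the grip force is fixed at half the most. Time passes only in rows, so rows that repeat a pose let the fingers close. It gives the time, the measured TCP pose, the force, the opening and the grip force at its end, in the units of the state.
- arm.read_state(): the state, without advancing time (a new reading comes with each control period).
- capture(name): name is "scene" or "top" or "wrist"; returns the picture (480x640x3 uint8, red, green, blue); there is no depth.
- camera_model(name): a dict with "K" (3x3 intrinsics, pixels), "rvec" (rotation vector, rad) and "tvec" (3), from world to camera coordinates, as OpenCV has them. Camera axes: x right, y down, z forward; pixel columns grow to the right and rows downward; lengths in mm; the calibration is good to about 2 mm. A picture is of the moment at which its call begins: read the wrist's pose just before it. camera_model takes no time and is no camera call; for the wrist camera it gives the pose at the moment of the call.
- arm.hand_in(): hands the job in; it is judged then, once.
The state is a dict: "clock": time; "joint_pos": joint angles; "qvel": joint speeds; "joint_efforts": joint torques, N m; "eef_pos": TCP position; "orientation": TCP orientation; "contact_force": force on the tool from outside, world axes, zero at the start; "ft_torque": the same for the moment, N m; "width": opening from 0.0 (shut) to 1.0 (fully open); "grasp_force": force on a finger pad.
Only numpy, scipy, OpenCV 4.12 (cv2) and the standard library are available. Lean on these libraries where they do the work, as an engineer would, in place of code of your own. Each camera call takes 0.05 s, during which the arm holds its last target. There are 200 camera calls.

## Working session

There is one attempt and no reset: what is moved stays moved. The work goes in short steps, Python scripts to look and compute and a tool call to move; the robot and the scene stay as the last step left them, time stands still between calls to the robot, and variables do not carry over. Pictures are saved under pics/ and viewed, at most 14 in all, crops included, and the job is handed in when it is done.

Besides the shell and the picture viewer there is one more tool, called as name(argument=value, ...), one argument or row to a line, values as JSON. step_arm: Moves the arm, as the interface text tells. Scaled input: -1 to 1 covers 0.5 m each way for a shift and 0.5 rad each way for a turn. Its arguments: {"type":"object","properties":{"steps":{"type":"array","items":{"type":"array"}}},"required":["steps"]}

```bash
mkdir -p pics; ls
cat > h.py <<'E'
import numpy as np, cv2
from rig import arm, capture, camera_model
def shot(n,f):
    m=camera_model(n); im=capture(n); cv2.imwrite('pics/'+f,im[:,:,::-1]); return im,m
def ray(m,u,v,z):
    R,_=cv2.Rodrigues(np.array(m['rvec'],float)); t=np.array(m['tvec'],float).ravel()
    d=R.T@np.linalg.inv(np.array(m['K']))@np.array([u,v,1.]); c=-R.T@t
    return c+d*(z-c[2])/d[2]
def proj(m,p):
    q,_=cv2.projectPoints(np.array(p,float).reshape(-1,3),np.array(m['rvec'],float),np.array(m['tvec'],float),np.array(m['K'],float),None); return q.reshape(-1,2)
E
python3 - <<'E'
from h import *
for n in ('top','scene'):
    im,m=shot(n,n+'0.png'); print(n,m)
print(arm.read_state())
E
```

```text
pics
top {'K': array([[563.94886896,   0.        , 315.40481212],
       [  0.        , 563.94886896, 237.41460793],
       [  0.        ,   0.        ,   1.        ]]), 'rvec': array([ 2.14262184, -2.18384567,  0.12619327]), 'tvec': array([   2.83365691,  493.84399416, 1583.15130461])}
scene {'K': array([[596.77201817,   0.        , 330.67452284],
       [  0.        , 596.77201817, 240.34079541],
       [  0.        ,   0.        ,   1.        ]]), 'rvec': array([ 0.78575238,  2.63689822, -1.02530994]), 'tvec': array([ 421.93085892,  -82.1446841 , 1884.71079714])}
{'clock': 0.1, 'joint_pos': array([-1.31060405,  0.33279105, -0.06466948,  1.46085274,  0.02158026,
        1.34987655, -0.08848335]), 'qvel': array([-6.04214828e-04, -1.41205664e-03, -7.90532753e-04, -2.49038205e-03,
        9.74629198e-05, -7.87799842e-04,  7.78840183e-04]), 'joint_efforts': array([ 1.23899186e-03, -6.24544716e+01,  2.43310689e-02, -3.90716779e+01,
       -6.14431081e-02,  3.67137487e-02,  6.50776815e-05]), 'eef_pos': array([174.32109551, 599.85734708, 229.84659691]), 'orientation': array([-4.42708204e-01, -3.11011307e+00,  1.92682152e-03]), 'contact_force': array([ 1.01454415, -1.06392865,  0.17931051]), 'ft_torque': array([ 0.00255876, -0.00386794,  0.03649103]), 'grasp_force': 0.0, 'width': 1.00398999272732}
```

View pics/top0.png

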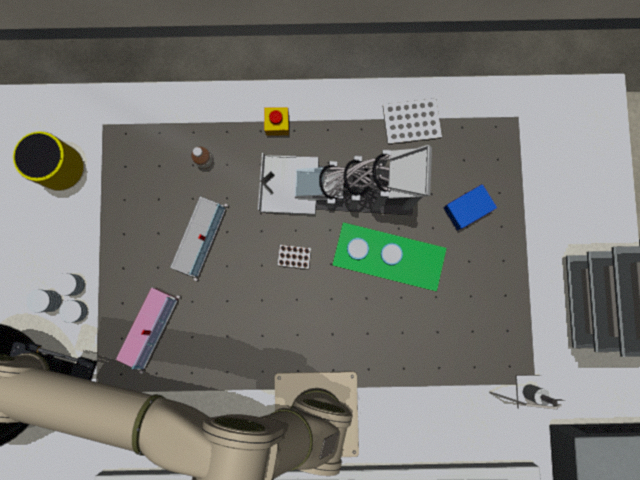

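View pics/scene0.png

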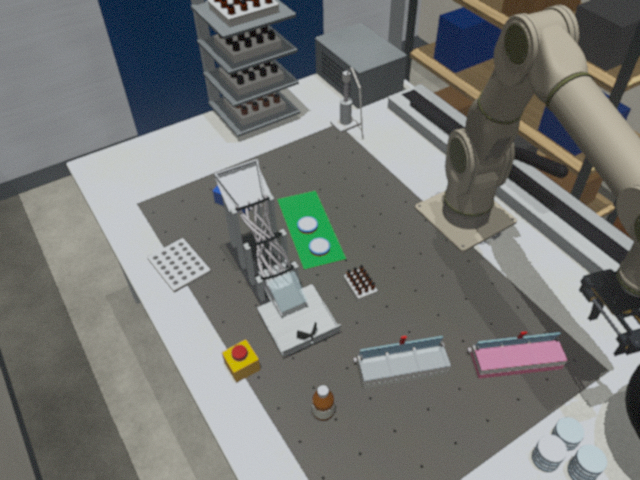

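The top view shows two dishes on the mat at about (358,249) and (392,254). The chute entry is near (410,170) with the outfeed at (290,185), and the white rack is at (199,237) with its flap side facing right. I'll zoom in on these.

Run:
```python
import cv2
im=cv2.imread('pics/top0.png')
cv2.imwrite('pics/c1.png',cv2.resize(im[135:295,165:325],(800,800),interpolation=cv2.INTER_CUBIC)[:600*1,:] if 0 else cv2.resize(im[140:290,160:360],(800,600),interpolation=cv2.INTER_CUBIC))
cv2.imwrite('pics/c2.png',cv2.resize(im[135:225,320:440],(800,600),interpolation=cv2.INTER_CUBIC))
from h import *
m=camera_model('top')
hsv=cv2.cvtColor(im,cv2.COLOR_BGR2HSV)
g=cv2.inRange(hsv,(45,120,60),(80,255,255))
cs,_=cv2.findContours(g,0,2); c=max(cs,key=cv2.contourArea); c2=cv2.convexHull(c)
r=cv2.minAreaRect(c2); b=cv2.boxPoints(r); print('mat',[ray(m,*p,4).round(1) for p in b])
mask=np.zeros_like(g); cv2.fillConvexPoly(mask,c2,255); inv=cv2.morphologyEx(mask&~g,cv2.MORPH_OPEN,np.ones((5,5)))
cs,_=cv2.findContours(inv,0,2)
for c in cs:
    if cv2.contourArea(c)>100:
        e=cv2.fitEllipse(c); print('dish',e, ray(m,*e[0],14).round(1))
red=cv2.inRange(hsv,(0,150,80),(8,255,255))|cv2.inRange(hsv,(172,150,80),(180,255,255))
n,l,s,ce=cv2.connectedComponentsWithStats(red)
for i in range(1,n):
    if s[i][4]>10: print('red',ce[i],s[i])
```

```text
mat [array([416.5, -52.5,   4. ]), array([541.3, -86.6,   4. ]), array([ 459.2, -387.2,    4. ]), array([ 335.7, -350.6,    4. ])]
dish ((391.29290771484375, 253.59669494628906), (21.277931213378906, 21.447452545166016), 123.6552963256836) [ 444.5 -223.8   14. ]
dish ((357.5155334472656, 248.3234405517578), (21.03245735168457, 21.585750579833984), 171.70901489257812) [ 461.6 -127.1   14. ]
red [275.36666667 116.65      ] [270 111  12  12 120]
```

View pics/c1.png

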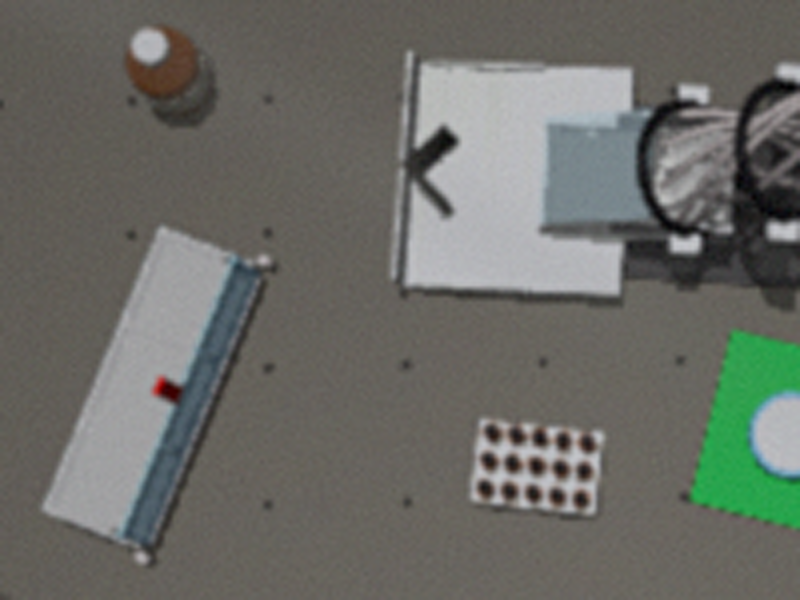

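View pics/c2.png

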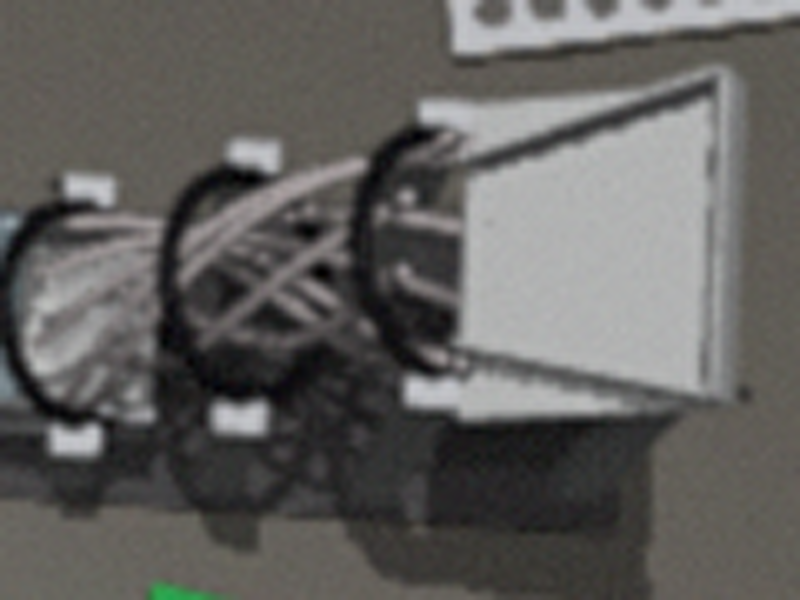

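In c1, the tab is at full-frame (202,237.5). The hinge pins are at (225.8,205.5) and (195.8,279), and the V apex is at about (263,181). Next I'll crop the scene view to triangulate.

Run:
```python
import cv2
im=cv2.imread('pics/scene0.png')
cv2.imwrite('pics/c3.png',cv2.resize(im[155:395,200:460],(780,720),interpolation=cv2.INTER_CUBIC)[:600])
from h import *
m=camera_model('top')
def T(x,y,z): return ray(m,160+x/4,140+y/4,z).round(1)
A=T(263,262,18.5);B=T(143,556,18.5); print('hinge ends',A,B,(A+B)/2,np.linalg.norm(A-B))
print('tab tip',T(158,388,111), 'tab base',T(180,395,75))
print('back top',T(163,228,44),T(43,510,44))
print('plate wall top',T(410,55,50),T(395,285,50),'plate up',T(632,68,38),T(620,297,38),'V',T(408,170,40),T(452,133,40),T(448,212,40))
def P(x,y,z): return ray(m,320+x/6.667,135+y/6.667,z).round(1)
print('pan top',P(722,75,285),P(715,395,285),'throat',P(465,165,235),P(460,350,235), 'floor back',P(712,95,270),P(703,385,270),'throatfloor',P(465,165,222),P(460,350,222))
```

```text
hinge ends [592.8 251.   18.5] [382.1 336.7  18.5] [487.45 293.85  18.5 ] 227.462040789227
tab tip [491.4 307.7 111. ] tab base [490.5 299.7  75. ]
back top [614.2 318.2  44. ] [414.6 401.7  44. ]
plate wall top [735.6 140.6  50. ] [569.  152.6  50. ] plate up [726.2 -18.5  38. ] [559.2  -6.7  38. ] V [653.9 143.6  40. ] [680.4 111.8  40. ] [622.8 115.2  40. ]
pan top [ 683.4 -286.1  285. ] [ 564.3 -278.5  285. ] throat [ 664.1 -197.7  235. ] [ 592.8 -193.4  235. ] floor back [ 680.  -285.2  270. ] [ 571.  -277.4  270. ] throatfloor [ 667.4 -199.5  222. ] [ 595.5 -195.2  222. ]
```

View pics/c3.png

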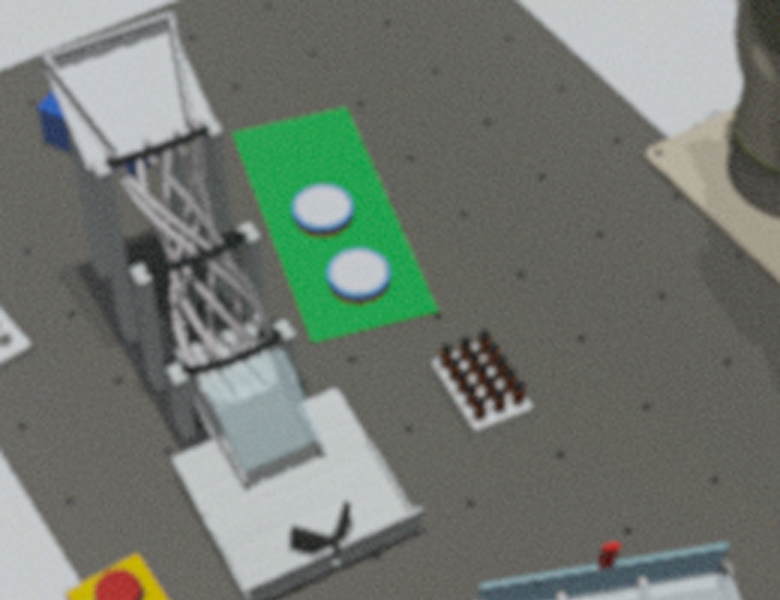

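c3 shows the pan's back corners at scene (257.3,160) and (216,174.3), and the tab at (403.3,339). I'll triangulate the heights from these and plan the first move.

```bash
cat >> h.py <<'E'
def tri(p,q):
    L=[]
    for n,(u,v) in (('top',p),('scene',q)):
        m=camera_model(n); R,_=cv2.Rodrigues(np.array(m['rvec'],float))
        L.append((np.array(m['K'])@np.c_[R,np.array(m['tvec']).ravel()],(u,v)))
    X=cv2.triangulatePoints(L[0][0],L[1][0],np.array(L[0][1],float),np.array(L[1][1],float)); return (X[:3]/X[3]).ravel().round(1)
O=np.array([501,327.2]); RX=np.array([.377,.926]); RY=np.array([-.926,.377])
def rk(x,y=0): return (O+x*RX+y*RY).round(1)
from scipy.spatial.transform import Rotation as Rt
def need(pos,yaw=None):
    s=arm.read_state(); p=np.array(s['eef_pos']); R=Rt.from_rotvec(s['orientation']); print('eef',p.round(1),'F',np.array(s['contact_force']).round(1),'w',round(s['width'],2),'t',s['clock'])
    if pos is not None: print('shift/500',((np.array(pos)-p)/500).round(3))
    if yaw is not None:
        tx=R.as_matrix()[:,1]; ya=np.degrees(np.arctan2(tx[1],tx[0])); d=(yaw-ya+90)%180-90
        # residual tilt
        z=R.as_matrix()[:,2]; print('yaw now',ya.round(2),'turn deg',d.round(2),'norm total',np.radians(d/0.5).round(3) if 0 else (np.radians(d)/0.5).round(3),'toolz',z.round(4))
E
python3 - <<'E'
from h import *
print('pan corners',tri((320+722/6.667,135+75/6.667),(216,174.3)),tri((320+715/6.667,135+395/6.667),(257.3,160)))
print('tab',tri((202,237.5),(403.3,339)))
print('hood edge',tri((160+545/4,140+125/4),(200+245/3,155+480/3)),tri((160+545/4,140+228/4),(200+322/3,155+445/3)))
m=camera_model('top')
print([ray(m,*p,19).round(1) for p in ((391.3,253.6),(357.5,248.3))])
need([495.3,313.1,160],-22.1)
E
```

```text
pan corners [ 682.  -285.   286.4] [ 562.6 -277.1  286.3]
tab [491.3 305.   93.3]
hood edge [686.6  44.3  37.1] [610.2  46.6  35.2]
[array([ 444.1, -223.1,   19. ]), array([ 461.2, -126.7,   19. ])]
eef [174.3 599.9 229.8] F [ 1.  -1.1  0.2] w 1.0 t 0.1
shift/500 [ 0.642 -0.574 -0.14 ]
yaw now 73.8 turn deg 84.1 norm total 2.936 toolz [-3.0e-04 -1.2e-03 -1.0e+00]
```

step_arm(
  steps=[
    [[0,0,-0.42],[0.08,-0.07,0],1],
    [[0,0,-0.84],[0.16,-0.144,0],1],
    [[0,0,-0.84],[0.16,-0.144,0],1],
    [[0,0,-0.84],[0.16,-0.144,0],0.5],
    [[0,0,-0.84],[0.16,-0.144,0],0.5],
  ],
)

```text
clock: 0.52
eef_pos: [256.0, 526.9, 230.5]
orientation: [1.089, 2.946, -0.0]
contact_force: [-1.2, 1.0, 0.7]
width: 0.914
grasp_force: 0.0
```

step_arm(
  steps=[
    [[0,0,-0.42],[0.08,-0.07,0],0.5],
    [[0,0,-0.84],[0.16,-0.144,0],0.5],
    [[0,0,-0.84],[0.16,-0.144,0],0.5],
    [[0,0,-0.84],[0.16,-0.144,0],0.5],
    [[0,0,-0.84],[0.16,-0.144,0],0.5],
  ],
)

```text
clock: 0.93
eef_pos: [334.8, 455.9, 230.4]
orientation: [-1.674, -2.658, 0.0]
contact_force: [-1.0, 0.7, -0.1]
width: 0.561
grasp_force: 0.0
```

step_arm(
  steps=[
    [[0,0,-0.42],[0.08,-0.07,0],0.5],
    [[0,0,-0.84],[0.16,-0.144,0],0.5],
    [[0,0,-0.84],[0.16,-0.144,0],0.5],
    [[0,0,-0.84],[0.16,-0.144,0],0.5],
    [[0,0,-0.84],[0.16,-0.144,0],0.5],
  ],
)

```text
clock: 1.35
eef_pos: [414.2, 384.7, 230.3]
orientation: [-2.189, -2.254, 0.0]
contact_force: [-1.1, 0.9, -0.7]
width: 0.505
grasp_force: 0.0
```

step_arm(
  steps=[
    [[0,0,-0.42],[0.08,-0.07,0],0.5],
    [[0,0,-0.84],[0.16,-0.144,0],0.5],
    [[0,0,-0.84],[0.16,-0.144,0],0.5],
    [[0,0,-0.84],[0.16,-0.144,0],0.5],
    [[0,0,-0.84],[0.16,-0.144,0],0.5],
  ],
)

```text
clock: 1.77
eef_pos: [493.9, 313.3, 230.2]
orientation: [-2.609, -1.75, 0.001]
contact_force: [-0.4, 1.0, 0.3]
width: 0.5
grasp_force: 0.0
```

Run:
```python
from h import *
need([495.3,313.1,160],-22.1)
s=arm.read_state(); print(s['joint_pos'].round(2))
im,m=shot('wrist','w1.png'); print(proj(m,[[495.3,313.1,99.9],[487.4,293.9,18.5]]))
```

```text
eef [493.9 313.3 230.2] F [-0.4  1.   0.3] w 0.5 t 1.7667
shift/500 [ 0.003 -0.    -0.14 ]
yaw now -22.28 turn deg 0.18 norm total 0.006 toolz [-6.e-04 -1.e-04 -1.e+00]
[-0.95  0.25  0.36  1.59 -0.09  1.32 -0.96]
[[318.82842963 229.07550203]
 [318.73679203 228.0337934 ]]
```

View pics/w1.png

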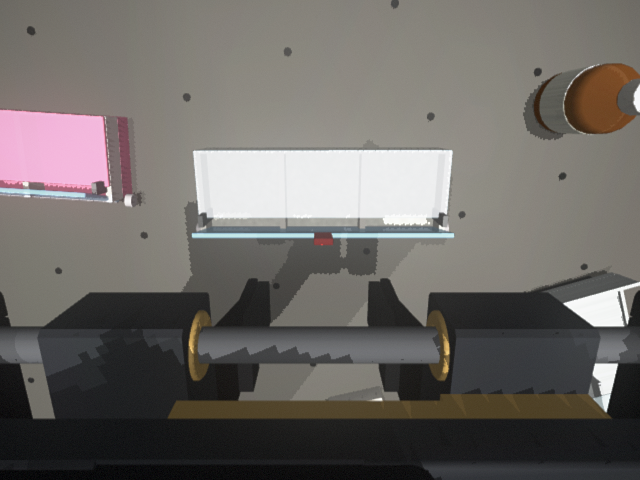

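The wrist view shows the tab at (323,239), the rack's back corners at (194,151) and (452,151), and the bay walls at columns 286 and 360.

Run:
```python
from h import *
m=camera_model('wrist')
print('tab',ray(m,323.5,238.5,105))
a=ray(m,194,151,44);b=ray(m,452,151,44);print(a,b,np.linalg.norm(a-b),np.degrees(np.arctan2(*(b-a)[1::-1])))
X=np.array([.377,.926]);print('origin est',(a+b)[:2]/2-36*X, 'walls',ray(m,286,152,42),ray(m,360,152,42))
print('rackmid',proj(m,[[*rk(36,0),44],[*rk(36,109),44],[*rk(36,-109),44]]))
need([495.3,313.1,93])
```

```text
tab [495.311424   307.71164308 105.        ]
[417.09803562 402.13578001  44.        ] [617.1656842  321.53838509  44.        ] 215.69191935791628 -21.94207595907734
origin est [503.55985991 328.50108255] walls [487.9459995  372.55761957  42.        ] [545.70686249 349.28879789  42.        ]
rackmid [[320.73821894 153.66507062]
 [190.55446151 153.19904691]
 [450.81818236 154.17658553]]
eef [493.  314.5 230.1] F [-0.1 -0.  -0.8] w 0.5 t 1.8167
shift/500 [ 0.005 -0.003 -0.274]
```

step_arm(
  steps=[
    [[0,0,0],[0.007,0,-0.08],0.5],
    [[0,0,0],[0.007,0,-0.16],0.5],
    [[0,0,0],[0.007,0,-0.24],0.5],
    [[0,0,0],[0.007,0,-0.276],0.5],
    [[0,0,0],[0.007,0,-0.276],0.5],
    [[0,0,0],[0.007,0,-0.276],0],
  ],
)

```text
clock: 2.32
eef_pos: [496.2, 314.1, 92.3]
orientation: [-2.605, -1.754, 0.003]
contact_force: [0.3, 0.5, 0.2]
width: 0.475
grasp_force: 0.0
```

step_arm(
  steps=[
    [[0,0,0],[0,0,0],0],
    [[0,0,0],[0,0,0],0],
    [[0,0,0],[0,0,0],0],
    [[0,0,0],[0,0,0],0],
    [[0,0,0],[0,0,0],0],
  ],
)

```text
clock: 2.73
eef_pos: [497.4, 313.3, 93.5]
orientation: [-2.609, -1.746, -0.001]
contact_force: [0.6, -0.5, 4.9]
width: 0.152
grasp_force: 30.0
```

```bash
sed -i 's/O=np.array(\[501,327.2\])/O=np.array([503,327.6])/' h.py
python3 - <<'E'
from h import *
need(None,-22.1)
p0=np.array([np.sin(.25),np.cos(.25)])*84
for q in np.linspace(0,1.85,9)[1:]:
    t=.25-q; d=84*np.array([np.sin(t),np.cos(t)])-p0
    print(round(q,2),np.r_[d[0]*RX,d[1]].round(1)/500)
E
```

```text
eef [497.4 313.3  93.5] F [ 0.6 -0.5  4.9] w 0.15 t 2.7333
yaw now -22.41 turn deg 0.31 norm total 0.011 toolz [-2.0e-04  1.8e-03 -1.0e+00]
0.23 [-0.0144 -0.0356  0.0052]
0.46 [-0.029  -0.0712  0.0014]
0.69 [-0.0428 -0.1052 -0.011 ]
0.92 [-0.0552 -0.1358 -0.0316]
1.16 [-0.0656 -0.161  -0.0592]
1.39 [-0.0732 -0.1796 -0.0922]
1.62 [-0.0778 -0.1908 -0.129 ]
1.85 [-0.079  -0.194  -0.1676]
```

step_arm(
  steps=[
    [[0,0,0],[-0.0144,-0.0356,0.0052],0],
    [[0,0,0],[-0.029,-0.0712,0.0014],0],
    [[0,0,0],[-0.0428,-0.1052,-0.011],0],
    [[0,0,0],[-0.0552,-0.1358,-0.0316],0],
    [[0,0,0],[-0.0656,-0.161,-0.0592],0],
    [[0,0,0],[-0.0732,-0.1796,-0.0922],0],
    [[0,0,0],[-0.0778,-0.1908,-0.129],0],
    [[0,0,0],[-0.079,-0.194,-0.161],0],
  ],
)

```text
clock: 3.4
eef_pos: [458.1, 216.3, 12.5]
orientation: [-2.609, -1.746, -0.004]
contact_force: [-11.9, 2.6, 40.5]
width: 0.152
grasp_force: 30.0
```

step_arm(
  steps=[
    [[0,0,0],[0,0,0],0],
    [[0,0,0],[0,0,0],0],
    [[0,0,0],[0,0,0],0.4],
    [[0,0,0],[0,0,0],0.4],
    [[0,0,0],[0,0,0],0.4],
    [[0,0,0],[0,0,0],0.4],
  ],
)

```text
clock: 3.9
eef_pos: [458.8, 214.9, 12.4]
orientation: [2.612, 1.745, 0.001]
contact_force: [0.7, -0.4, -0.4]
width: 0.356
grasp_force: 0.0
```

step_arm(
  steps=[
    [[0,0,0],[0,0,0.08],0.4],
    [[0,0,0],[0,0,0.16],0.4],
    [[0,0,0],[0,0,0.24],0.4],
    [[0,0,0],[0,0,0.3],0.4],
    [[0,0,0],[0,0,0.35],1],
    [[0,0,0],[0,0,0.35],1],
  ],
)

```text
clock: 4.4
eef_pos: [460.8, 216.1, 192.5]
orientation: [-2.612, -1.745, -0.013]
contact_force: [-0.0, 0.6, -0.1]
width: 0.484
grasp_force: 0.0
```

Run:
```python
from h import *
need([461.2,-126.7,120],-3.7)
shot('wrist','w2.png'); shot('top','top1.png')
```

```text
eef [460.8 216.1 192.5] F [-0.   0.6 -0.1] w 0.48 t 4.4
shift/500 [ 0.001 -0.686 -0.145]
yaw now -22.51 turn deg 18.81 norm total 0.656 toolz [ 0.0067  0.005  -1.    ]
```

View pics/w2.png

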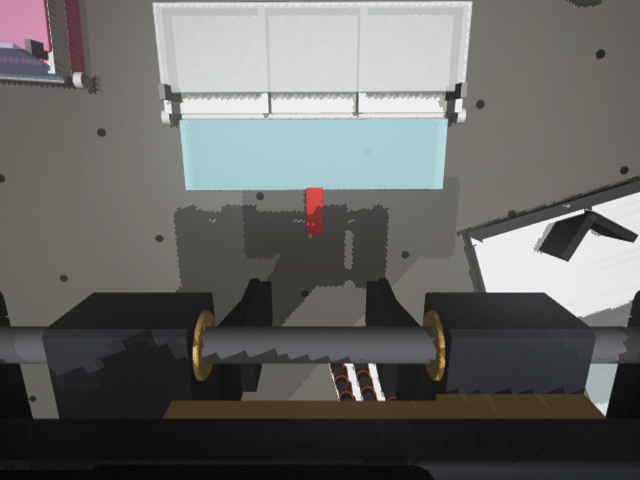

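The flap is lying level: the sheet spans (185–443, 118–188) and the tab tip is at (315,234). I'll refine the rack position and re-detect the dishes.

```bash
cat >> h.py <<'E'
def dishes(f):
    m=camera_model('top'); im=cv2.imread('pics/'+f); hsv=cv2.cvtColor(im,cv2.COLOR_BGR2HSV)
    g=cv2.inRange(hsv,(45,120,60),(80,255,255)); cs,_=cv2.findContours(g,0,2); hu=cv2.convexHull(np.vstack([c for c in cs if cv2.contourArea(c)>200]))
    mk=np.zeros_like(g); cv2.fillConvexPoly(mk,hu,255); inv=cv2.morphologyEx(mk&~g,cv2.MORPH_OPEN,np.ones((5,5)))
    for c in cv2.findContours(inv,0,2)[0]:
        if cv2.contourArea(c)>100: e=cv2.fitEllipse(c); print('dish',np.round(e[1],1),ray(m,*e[0],18).round(1))
E
python3 - <<'E'
from h import *
dishes('top1.png')
m=camera_model('wrist')
a=ray(m,166,117,18.5);b=ray(m,461,117,18.5);t=ray(m,315,234,20)
print('hinge',a,b,(a+b)/2,'tab tip',t,'sheet',ray(m,185,189,20),ray(m,443,188,20),'div',ray(m,269,93,44),ray(m,359,93,44))
print('expect hinge',rk(-36),'tip',rk(-36-96),'sheet mid',rk(-94),'div at x-22',rk(-22,35.5),rk(-22,-35.5))
E
```

```text
dish [21.2 21.5] [ 444.3 -223.2   18. ]
dish [21.3 21.3] [ 461.5 -126.8   18. ]
hinge [381.28201528 334.19789337  18.5       ] [593.2278119  246.76220373  18.5       ] [487.25491359 290.48004855  18.5       ] tab tip [452.25431889 203.26457592  20.        ] sheet [369.20802763 278.6040142   20.        ] [563.23232077 199.40159692  20.        ] div [464.57838979 316.97931068  44.        ] [523.20854478 292.79624882  44.        ]
expect hinge [489.4 294.3] tip [453.2 205.4] sheet mid [467.6 240.6] div at x-22 [461.8 320.6] [527.6 293.8]
```

step_arm(
  steps=[
    [[0,0,0.2],[0,-0.08,0],1],
    [[0,0,0.4],[0,-0.16,0],1],
    [[0,0,0.656],[0,-0.24,0],1],
    [[0,0,0.656],[0,-0.32,0],1],
    [[0,0,0.656],[0,-0.4,0],1],
    [[0,0,0.656],[0,-0.48,0],1],
    [[0,0,0.656],[0,-0.56,-0.02],1],
    [[0,0,0.656],[0,-0.62,-0.05],1],
  ],
)

```text
clock: 5.17
eef_pos: [457.9, -98.4, 161.8]
orientation: [2.293, 2.146, 0.001]
contact_force: [1.0, 0.9, -1.2]
width: 0.992
grasp_force: 0.0
```

step_arm(
  steps=[
    [[0,0,0],[0,-0.066,-0.05],1],
    [[0,0,0],[0,-0.066,-0.1],1],
    [[0,0,0],[0,-0.066,-0.15],1],
    [[0,0,0],[0,-0.066,-0.15],1],
    [[0,0,0],[0,-0.066,-0.15],1],
  ],
)

```text
clock: 5.58
eef_pos: [456.8, -128.0, 85.9]
orientation: [-2.29, -2.147, 0.006]
contact_force: [0.6, -0.8, 0.1]
width: 0.999
grasp_force: 0.0
```

```bash
sed -i 's/O=np.array(\[503,327.6\])/O=np.array([502.5,326.6])/' h.py
python3 - <<'E'
from h import *
need([461.5,-126.8,15],-3.7)
E
```

```text
eef [ 456.8 -128.    85.9] F [ 0.6 -0.8  0.1] w 1.0 t 5.5833
shift/500 [ 0.009  0.002 -0.142]
yaw now -3.7 turn deg 0.0 norm total 0.0 toolz [-0.0042 -0.001  -1.    ]
```

step_arm(
  steps=[
    [[0,0,0],[0.009,0.002,-0.06],1],
    [[0,0,0],[0.009,0.002,-0.12],1],
    [[0,0,0],[0.009,0.002,-0.142],1],
    [[0,0,0],[0.009,0.002,-0.142],1],
    [[0,0,0],[0.009,0.002,-0.142],0.5],
    [[0,0,0],[0.009,0.002,-0.142],0.5],
    [[0,0,0],[0.009,0.002,-0.142],0.5],
    [[0,0,0],[0.009,0.002,-0.142],0.5],
  ],
)

```text
clock: 6.25
eef_pos: [463.8, -126.8, 17.3]
orientation: [2.29, 2.148, 0.003]
contact_force: [0.8, -0.4, 0.1]
width: 0.781
grasp_force: 0.0
```

step_arm(
  steps=[
    [[0,0,0],[0,0,0],0.5],
    [[0,0,0],[0,0,0],0.5],
    [[0,0,0],[0,0,0.06],0.5],
    [[0,0,0],[0,0,0.12],0.5],
    [[0,0,0],[0,0,0.2],0.5],
  ],
)

```text
clock: 6.67
eef_pos: [461.4, -126.9, 116.0]
orientation: [-2.29, -2.148, 0.005]
contact_force: [1.0, -0.3, -0.5]
width: 0.704
grasp_force: 30.0
```

Run:
```python
from h import *
need([627,-239,279],-3.7)
```

```text
eef [ 461.4 -126.9  116. ] F [ 1.  -0.3 -0.5] w 0.7 t 6.6667
shift/500 [ 0.331 -0.224  0.326]
yaw now -3.68 turn deg -0.02 norm total -0.001 toolz [-3.5e-03 -8.0e-04 -1.0e+00]
```

step_arm(
  steps=[
    [[0,0,0],[0,0,0.08],0.5],
    [[0,0,0],[0,0,0.16],0.5],
    [[0,0,0],[0,0,0.24],0.5],
    [[0,0,0],[0,0,0.32],0.5],
    [[0,0,0],[0,0,0.4],0.5],
    [[0,0,0],[0,0,0.45],0.5],
    [[0,0,0],[0.06,-0.04,0.45],0.5],
    [[0,0,0],[0.12,-0.08,0.45],0.5],
  ],
)

```text
clock: 7.33
eef_pos: [524.2, -166.8, 344.8]
orientation: [2.285, 2.151, 0.013]
contact_force: [-0.2, 0.7, -0.7]
width: 0.704
grasp_force: 30.0
```

step_arm(
  steps=[
    [[0,0,0],[0.06,-0.04,0],0.5],
    [[0,0,0],[0.12,-0.08,0],0.5],
    [[0,0,0],[0.18,-0.12,0],0.5],
    [[0,0,0],[0.211,-0.144,0],0.5],
    [[0,0,0],[0.211,-0.144,0],0.5],
    [[0,0,0],[0.211,-0.144,0],0.5],
    [[0,0,0],[0.211,-0.144,0],0.5],
  ],
)

```text
clock: 7.92
eef_pos: [627.8, -238.8, 341.3]
orientation: [-2.292, -2.149, 0.0]
contact_force: [-0.3, -0.5, -1.0]
width: 0.702
grasp_force: 30.0
```

Run:
```python
from h import *
need([627,-239,281],-3.7); im,m=shot('wrist','w3.png'); print(proj(m,[[627,-239,246]]))
```

```text
eef [ 627.8 -238.8  341.3] F [-0.3 -0.5 -1. ] w 0.7 t 7.9167
shift/500 [-0.002 -0.    -0.121]
yaw now -3.7 turn deg -0.0 norm total -0.0 toolz [-0.  0. -1.]
[[315.63089481 243.36616446]]
```

View pics/w3.png

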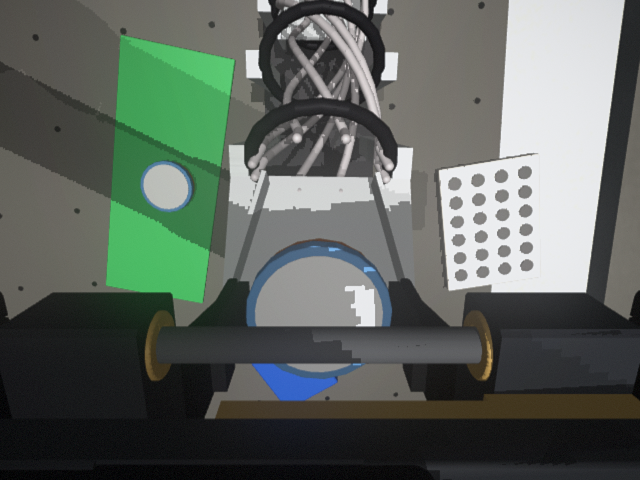

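The dish is centred over the pan: dish column 320, throat centre about 324. I'll lower and release it.

step_arm(
  steps=[
    [[0,0,0],[-0.001,0,-0.05],0.5],
    [[0,0,0],[-0.001,0,-0.1],0.5],
    [[0,0,0],[-0.001,0,-0.12],0.5],
    [[0,0,0],[-0.001,0,-0.12],0.5],
    [[0,0,0],[-0.001,0,-0.12],0.85],
    [[0,0,0],[-0.001,0,-0.12],0.85],
    [[0,0,0],[-0.001,0,-0.12],0.85],
    [[0,0,0],[-0.001,0,-0.12],0.85],
  ],
)

```text
clock: 8.63
eef_pos: [628.2, -239.1, 282.3]
orientation: [2.29, 2.148, 0.001]
contact_force: [-0.5, 1.0, 0.5]
width: 0.839
grasp_force: 0.0
```

step_arm(
  steps=[
    [[0,0,0],[0,0,0],0.85],
    [[0,0,0],[0,0,0],0.85],
    [[0,0,0],[0,0,0.05],0.85],
    [[0,0,0],[0,0,0.1],0.85],
    [[0,0,0],[0,0,0.13],0.85],
    [[0,0,0],[0,0,0.13],0.85],
    [[0,0,0],[0,0,0.13],0.85],
    [[0,0,0],[0,0,0.13],0.85],
  ],
)

```text
clock: 9.3
eef_pos: [627.7, -238.7, 345.2]
orientation: [-2.291, -2.148, 0.001]
contact_force: [0.1, -0.1, -0.4]
width: 0.854
grasp_force: 0.0
```

Run:
```python
from h import *
need(None); im,m=shot('top','top2.png'); dishes('top2.png')
cv2.imwrite('pics/c4.png',cv2.resize(im[120:280,220:460,::-1],(780,520),interpolation=cv2.INTER_CUBIC))
```

```text
eef [ 627.7 -238.7  345.2] F [ 0.1 -0.1 -0.4] w 0.85 t 9.3
dish [49.4 67.2] [ 450.4 -168.9   18. ]
```

View pics/c4.png

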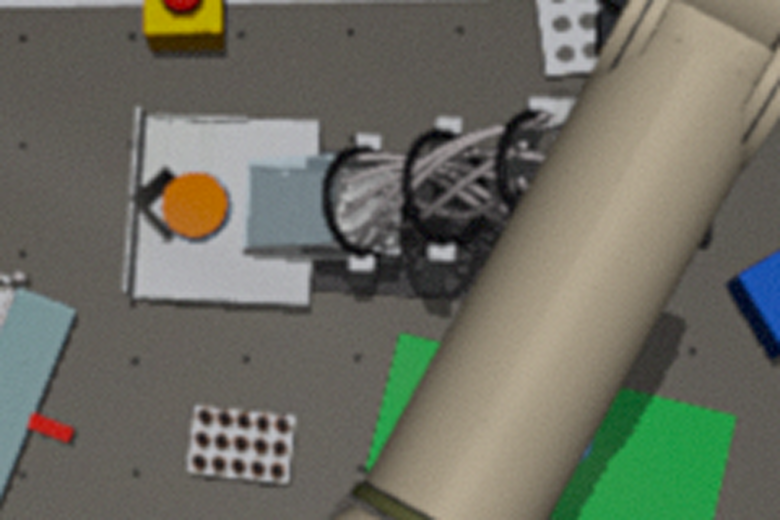

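The dish came out amber side up and seated in the V.

```bash
cat >> h.py <<'E'
def amber(f,box=(235,330,145,220)):
    m=camera_model('top'); im=cv2.imread('pics/'+f); hsv=cv2.cvtColor(im,cv2.COLOR_BGR2HSV); a,b,c,d=box
    g=np.zeros(im.shape[:2],np.uint8); g[c:d,a:b]=cv2.inRange(hsv,(5,150,100),(25,255,255))[c:d,a:b]
    c=max(cv2.findContours(g,0,2)[0],key=cv2.contourArea); e=cv2.fitEllipse(c); print('amber',np.round(e,1) if 0 else e,ray(m,*e[0],37).round(1)); return ray(m,*e[0],37)
E
python3 - <<'E'
from h import *
p=amber('top2.png'); need([p[0],p[1],33],-3.7)
E
```

```text
amber ((279.5009765625, 182.539794921875), (18.951173782348633, 19.12204933166504), 179.157958984375) [653.5  93.6  37. ]
eef [ 627.7 -238.6  344.9] F [-0.5  0.4 -0.8] w 0.85 t 9.35
shift/500 [ 0.052  0.664 -0.624]
yaw now -3.67 turn deg -0.03 norm total -0.001 toolz [-1.4e-03  6.0e-04 -1.0e+00]
```

step_arm(
  steps=[
    [[0,0,0],[0.006,0.08,0],1],
    [[0,0,0],[0.012,0.16,0],1],
    [[0,0,0],[0.018,0.24,0],1],
    [[0,0,0],[0.025,0.32,0],1],
    [[0,0,0],[0.031,0.4,0],1],
    [[0,0,0],[0.037,0.48,0],1],
    [[0,0,0],[0.044,0.56,0],1],
    [[0,0,0],[0.05,0.64,0],1],
  ],
)

```text
clock: 10.02
eef_pos: [652.3, 83.5, 345.1]
orientation: [-2.29, -2.149, 0.001]
contact_force: [0.5, -0.4, -0.6]
width: 1.001
grasp_force: 0.0
```

step_arm(
  steps=[
    [[0,0,0],[0,0.022,-0.06],1],
    [[0,0,0],[0,0.022,-0.14],1],
    [[0,0,0],[0,0.022,-0.22],1],
    [[0,0,0],[0,0.022,-0.3],1],
    [[0,0,0],[0,0.022,-0.38],1],
    [[0,0,0],[0,0.022,-0.42],1],
    [[0,0,0],[0,0.022,-0.42],1],
    [[0,0,0],[0,0.022,-0.42],1],
  ],
)

```text
clock: 10.68
eef_pos: [652.1, 92.1, 135.2]
orientation: [-2.291, -2.149, 0.004]
contact_force: [0.6, 0.7, 1.0]
width: 0.997
grasp_force: 0.0
```

```bash
cat >> h.py <<'E'
def wamber(f,z):
    need(None); im,m=shot('wrist',f); hsv=cv2.cvtColor(im,cv2.COLOR_RGB2HSV); g=cv2.inRange(hsv,(5,150,80),(25,255,255)); g[285:]=0
    n,l,s,ce=cv2.connectedComponentsWithStats(g)
    for i in range(1,n):
        if s[i][4]>800:
            c=cv2.findContours((l==i).astype(np.uint8),0,2)[0][0]; q,r=cv2.minEnclosingCircle(c); print(s[i],q,r,ray(m,*q,z).round(1))
E
python3 - <<'E'
from h import *
wamber('w4.png',37); dishes
need([652.8,92.6,33],-3.7)
E
```

```text
eef [652.1  92.1 135.2] F [0.6 0.7 1. ] w 1.0 t 10.6833
[ 525  153  115  122 4353] (588.5560913085938, 211.5) 76.4908676147461 [828.2 101.4  37. ]
[ 280  216   87   68 4076] (323.10455322265625, 241.8992462158203) 43.29929733276367 [655.9  91.6  37. ]
eef [653.2  92.1 137. ] F [-0.5 -0.5  0.9] w 1.0 t 10.7333
shift/500 [-0.001  0.001 -0.208]
yaw now -3.67 turn deg -0.03 norm total -0.001 toolz [ 7.e-04 -2.e-04 -1.e+00]
```

step_arm(
  steps=[
    [[0,0,0],[0.002,0,-0.07],1],
    [[0,0,0],[0.002,0,-0.14],1],
    [[0,0,0],[0.002,0,-0.19],1],
    [[0,0,0],[0.002,0,-0.206],1],
    [[0,0,0],[0.002,0,-0.206],1],
    [[0,0,0],[0.002,0,-0.206],0.5],
    [[0,0,0],[0.002,0,-0.206],0.5],
    [[0,0,0],[0.002,0,-0.206],0.5],
  ],
)

```text
clock: 11.4
eef_pos: [655.3, 92.3, 35.4]
orientation: [2.29, 2.148, 0.005]
contact_force: [0.9, -0.4, 0.1]
width: 0.855
grasp_force: 0.0
```

step_arm(
  steps=[
    [[0,0,0],[0,0,0],0.5],
    [[0,0,0],[0,0,0],0.5],
    [[0,0,0],[0,0,0],0.5],
    [[0,0,0],[0,0,0.06],0.5],
    [[0,0,0],[0,0,0.14],0.5],
    [[0,0,0],[0,0,0.22],0.5],
    [[0,0,0],[0,0,0.22],0.5],
    [[0,0,0],[0,0,0.22],0.5],
  ],
)

```text
clock: 12.07
eef_pos: [655.3, 92.2, 145.7]
orientation: [2.29, 2.148, 0.007]
contact_force: [-0.2, 0.5, -0.3]
width: 0.706
grasp_force: 30.0
```

Run:
```python
from h import *
for b in (-71,0,71): print(b,rk(-54,b))
need([*rk(-54,-71),36],-22.1)
```

```text
-71 [547.9 249.8]
0 [482.1 276.6]
71 [416.4 303.4]
eef [655.3  92.2 145.7] F [-0.2  0.5 -0.3] w 0.71 t 12.0667
shift/500 [-0.215  0.315 -0.219]
yaw now -3.67 turn deg -18.43 norm total -0.643 toolz [ 0.0045  0.0014 -1.    ]
```

step_arm(
  steps=[
    [[0,0,-0.2],[-0.043,0.063,0],0.5],
    [[0,0,-0.4],[-0.086,0.126,0],0.5],
    [[0,0,-0.643],[-0.129,0.189,0],0.5],
    [[0,0,-0.643],[-0.172,0.252,0],0.5],
    [[0,0,-0.643],[-0.215,0.315,0],0.5],
    [[0,0,-0.643],[-0.215,0.315,-0.05],0.5],
    [[0,0,-0.643],[-0.215,0.315,-0.11],0.5],
    [[0,0,-0.643],[-0.215,0.315,-0.11],0.5],
  ],
)

```text
clock: 12.73
eef_pos: [542.1, 249.4, 82.1]
orientation: [-2.604, -1.758, 0.014]
contact_force: [-0.9, -0.3, -0.4]
width: 0.701
grasp_force: 30.0
```

Run:
```python
from h import *
need([*rk(-54,-71),36],-22.1); im,m=shot('wrist','w5.png'); print(proj(m,[[*rk(-36,-71),20]]))
```

```text
eef [542.1 249.4  82.1] F [-0.9 -0.3 -0.4] w 0.7 t 12.7333
shift/500 [ 0.012  0.001 -0.092]
yaw now -21.96 turn deg -0.14 norm total -0.005 toolz [-0.0076 -0.0047 -1.    ]
[[326.49218801 225.01597162]]
```

View pics/w5.png

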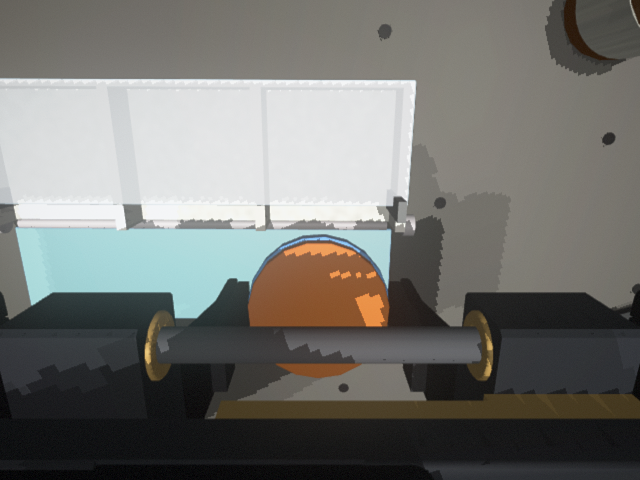

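The dish is held level. Bay front walls are at columns 266 and 392, so I'll cast that centre to a position.

Run:
```python
from h import *
m=camera_model('wrist')
for z in (20,30,40):
    p=(ray(m,266.5,215,z)+ray(m,392,215,z))/2; d=p[:2]-O; print(z,p.round(1),'rack',(d@RX).round(1),(d@RY).round(1), np.linalg.norm(ray(m,266.5,215,z)-ray(m,392,215,z)).round(1))
p=ray(m,330,229,19);d=p[:2]-O;print('hinge/front',(d@RX).round(1),(d@RY).round(1))
s=arm.read_state();d=np.array(s['eef_pos'][:2])-O;print('tcp rack',(d@RX).round(1),(d@RY).round(1))
```

```text
20 [559.9 270.   20. ] rack -30.8 -74.5 70.6
30 [560.6 272.3  30. ] rack -28.4 -74.2 67.3
40 [561.2 274.6  40. ] rack -26.0 -74.0 64.1
hinge/front -39.2 -75.0
tcp rack -56.5 -67.6
```

step_arm(
  steps=[
    [[0,0,0],[0.012,0.001,-0.03],0.5],
    [[0,0,0],[0.012,0.001,-0.06],0.5],
    [[0,0,0],[0.012,0.001,-0.08],0.5],
    [[0,0,0],[0.012,0.001,-0.092],0.5],
    [[0,0,0],[0.012,0.001,-0.092],0.5],
    [[0,0,0],[0.012,0.001,-0.092],0.5],
  ],
)

```text
clock: 13.28
eef_pos: [552.7, 250.0, 42.7]
orientation: [2.606, 1.754, 0.0]
contact_force: [-0.6, 0.2, -0.2]
width: 0.704
grasp_force: 30.0
```

Run:
```python
from h import *
need([*rk(-54,-72.5),36],-22.1)
```

```text
eef [552.7 250.   42.7] F [-0.6  0.2 -0.2] w 0.7 t 13.2833
shift/500 [-0.007 -0.001 -0.013]
yaw now -22.12 turn deg 0.02 norm total 0.001 toolz [ 3.e-04 -0.e+00 -1.e+00]
```

step_arm(
  steps=[
    [[0,0,0],[-0.006,-0.001,-0.012],0.5],
    [[0,0,0],[-0.006,-0.001,-0.012],0.5],
    [[0,0,0],[-0.006,-0.001,-0.012],0.5],
    [[0,0,0],[-0.006,-0.001,-0.012],0.9],
    [[0,0,0],[-0.006,-0.001,-0.012],0.9],
    [[0,0,0],[-0.006,-0.001,-0.012],0.9],
    [[0,0,0],[-0.006,-0.001,0.03],0.9],
    [[0,0,0],[-0.006,-0.001,0.08],0.9],
  ],
)

```text
clock: 13.95
eef_pos: [548.2, 249.1, 81.1]
orientation: [2.606, 1.755, -0.005]
contact_force: [1.0, 1.0, 0.4]
width: 0.891
grasp_force: 0.0
```

step_arm(
  steps=[
    [[0,0,0],[-0.03,-0.07,0],0.5],
    [[0,0,0],[-0.045,-0.11,0],0],
    [[0,0,0],[-0.045,-0.11,0],0],
    [[0,0,0],[-0.045,-0.11,0],0],
    [[0,0,0],[-0.045,-0.11,0],0],
    [[0,0,0],[-0.045,-0.11,0],0],
    [[0,0,0],[-0.045,-0.11,0],0],
    [[0,0,0],[-0.045,-0.11,0],0],
  ],
)

```text
clock: 14.62
eef_pos: [527.0, 195.3, 81.9]
orientation: [2.605, 1.756, -0.0]
contact_force: [-0.6, -0.4, 0.0]
width: 0.376
grasp_force: 0.0
```

Run:
```python
from h import *
wamber('w6.png',36); need([*rk(-100,-72.5),32],-22.1); print(rk(-54,-72.5))
```

```text
eef [527.  195.3  81.9] F [-0.6 -0.4  0. ] w 0.38 t 14.6167
[ 261  103  118  117 7293] (319.432861328125, 159.48878479003906) 59.75923156738281 [550.4 248.9  36. ]
eef [526.9 195.1  81.9] F [-0.6 -0.4 -0.4] w 0.33 t 14.6667
shift/500 [ 0.01   0.023 -0.1  ]
yaw now -22.05 turn deg -0.05 norm total -0.002 toolz [ 0.e+00 -4.e-04 -1.e+00]
[549.3 249.3]
```

step_arm(
  steps=[
    [[0,0,0],[0,0,-0.03],0],
    [[0,0,0],[0,0,-0.06],0],
    [[0,0,0],[0,0,-0.098],0],
    [[0,0,0],[0,0,-0.098],0],
    [[0,0,0],[0,0,-0.098],0],
    [[0,0,0],[0,0,-0.098],0],
  ],
)

```text
clock: 15.17
eef_pos: [527.4, 194.7, 33.9]
orientation: [2.606, 1.754, 0.001]
contact_force: [0.7, 0.1, -0.5]
width: 0.008
grasp_force: 0.0
```

step_arm(
  steps=[
    [[0,0,0],[0.007,0.017,0],0],
    [[0,0,0],[0.014,0.034,0],0],
    [[0,0,0],[0.021,0.051,0],0],
    [[0,0,0],[0.028,0.068,0],0],
    [[0,0,0],[0.034,0.084,0],0],
    [[0,0,0],[0.04,0.1,0],0],
    [[0,0,0],[0.046,0.114,0],0],
    [[0,0,0],[0.05,0.125,0],0],
  ],
)

```text
clock: 15.83
eef_pos: [552.2, 258.3, 33.0]
orientation: [2.605, 1.755, 0.0]
contact_force: [0.3, 0.0, 0.1]
width: 0.006
grasp_force: 0.2
```

Run:
```python
from h import *
wamber('w7.png',36); need([*rk(-40,-72.5),32],-22.1)
```

```text
eef [552.2 258.3  33. ] F [0.3 0.  0.1] w 0.01 t 15.8333
eef [552.3 259.3  33. ] F [-0.7  2.   0. ] w 0.0 t 15.8833
shift/500 [ 0.005  0.006 -0.002]
yaw now -22.0 turn deg -0.1 norm total -0.003 toolz [ 3.e-04  4.e-04 -1.e+00]
```

View pics/w7.png

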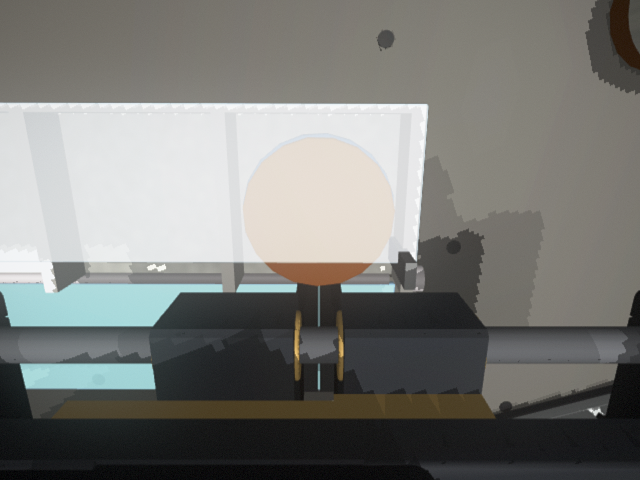

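The dish is in the bay, with its back edge at row 133 and the wall at about row 112, so roughly 5–8 mm remain. I'll push gently to contact.

step_arm(
  steps=[
    [[0,0,0],[0.002,0.005,0],0],
    [[0,0,0],[0.003,0.008,0],0],
    [[0,0,0],[0.003,0.008,0],0],
  ],
)

```text
clock: 16.13
eef_pos: [553.4, 261.2, 33.0]
orientation: [2.606, 1.755, 0.0]
contact_force: [-0.7, -0.4, 0.2]
width: 0.006
grasp_force: 0.0
```

step_arm(
  steps=[
    [[0,0,0],[0.001,0.002,0],0],
    [[0,0,0],[0.001,0.002,0],0],
  ],
)

```text
clock: 16.3
eef_pos: [553.9, 262.0, 33.1]
orientation: [2.606, 1.754, 0.0]
contact_force: [-0.5, 0.6, -0.2]
width: 0.004
grasp_force: 0.1
```

step_arm(
  steps=[
    [[0,0,0],[0.001,0.002,0],0],
    [[0,0,0],[0.001,0.002,0],0],
  ],
)

```text
clock: 16.47
eef_pos: [554.4, 263.3, 33.1]
orientation: [-2.606, -1.755, -0.0]
contact_force: [0.0, 0.8, -0.6]
width: 0.006
grasp_force: 0.1
```

step_arm(
  steps=[
    [[0,0,0],[0.001,0.002,0],0],
    [[0,0,0],[0.001,0.002,0],0],
  ],
)

```text
clock: 16.63
eef_pos: [554.9, 264.4, 33.1]
orientation: [2.606, 1.755, 0.0]
contact_force: [-0.9, 0.1, 0.2]
width: 0.007
grasp_force: 0.1
```

step_arm(
  steps=[
    [[0,0,0],[0.001,0.002,0],0],
    [[0,0,0],[0.001,0.002,0],0],
  ],
)

```text
clock: 16.8
eef_pos: [555.3, 264.9, 33.0]
orientation: [2.606, 1.754, -0.001]
contact_force: [-0.3, -0.5, 1.4]
width: 0.007
grasp_force: 0.7
```

step_arm(
  steps=[
    [[0,0,0],[0.001,0.002,0],0],
    [[0,0,0],[0.001,0.002,0],0],
  ],
)

```text
clock: 16.97
eef_pos: [555.5, 265.1, 33.0]
orientation: [2.606, 1.754, -0.003]
contact_force: [-2.6, -6.2, 3.3]
width: 0.001
grasp_force: 2.8
```

Run:
```python
from h import *
need(None); im,m=shot('wrist','w8.png'); cv2.imwrite('pics/c5.png',cv2.resize(im[90:300,210:450,::-1],(685,600)))
```

```text
eef [555.5 265.1  33. ] F [-2.6 -6.2  3.3] w 0.0 t 16.9667
```

View pics/c5.png

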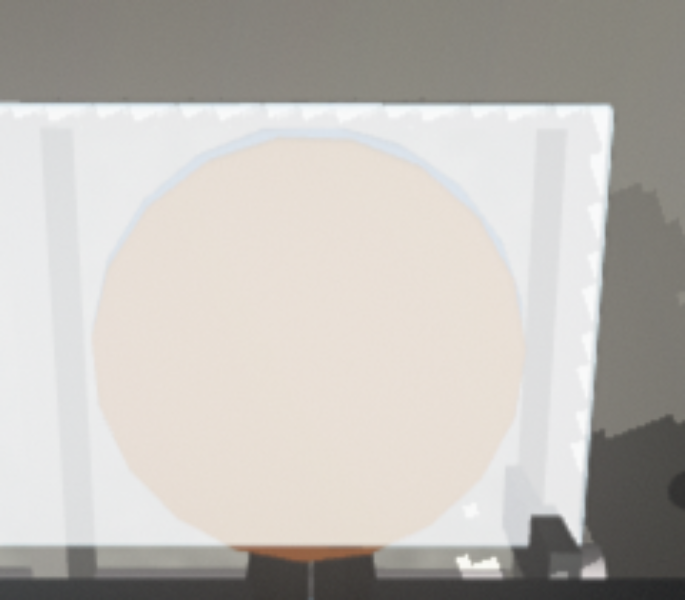

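Contact at 6.7 N: the dish touches the back wall. I'll retreat and go for dish 2.

step_arm(
  steps=[
    [[0,0,0],[-0.02,-0.05,0],0],
    [[0,0,0],[-0.045,-0.11,0.03],0],
    [[0,0,0],[-0.045,-0.11,0.1],0.5],
    [[0,0,0],[-0.045,-0.11,0.18],1],
    [[0,0,0],[-0.045,-0.11,0.26],1],
    [[0,0,0],[-0.045,-0.11,0.32],1],
    [[0,0,0],[-0.045,-0.11,0.32],1],
  ],
)

```text
clock: 17.6
eef_pos: [536.3, 212.1, 199.5]
orientation: [-2.606, -1.754, -0.015]
contact_force: [1.9, 0.8, -1.3]
width: 0.296
grasp_force: 0.0
```

Run:
```python
from h import *
shot('top','top3.png'); dishes('top3.png'); need([444.3,-223.2,85],-3.7)
```

```text
dish [21.3 21.3] [ 444.2 -223.1   18. ]
eef [535.2 212.1 196.5] F [-0.4 -0.3 -0.8] w 0.35 t 17.65
shift/500 [-0.182 -0.871 -0.223]
yaw now -22.08 turn deg 18.38 norm total 0.642 toolz [ 0.005   0.0041 -1.    ]
```

step_arm(
  steps=[
    [[0,0,0.2],[-0.06,-0.05,0],1],
    [[0,0,0.4],[-0.12,-0.1,0],1],
    [[0,0,0.642],[-0.182,-0.15,0],1],
    [[0,0,0.642],[-0.182,-0.23,0],1],
    [[0,0,0.642],[-0.182,-0.31,0],1],
    [[0,0,0.642],[-0.182,-0.39,0],1],
    [[0,0,0.642],[-0.182,-0.47,0],1],
    [[0,0,0.642],[-0.182,-0.55,0],1],
  ],
)

```text
clock: 18.32
eef_pos: [441.6, -65.3, 192.5]
orientation: [-2.29, -2.149, -0.001]
contact_force: [0.9, -0.1, -0.4]
width: 0.945
grasp_force: 0.0
```

step_arm(
  steps=[
    [[0,0,0],[0,-0.08,0],1],
    [[0,0,0],[0,-0.16,0],1],
    [[0,0,0],[0,-0.24,-0.02],1],
    [[0,0,0],[0,-0.321,-0.09],1],
    [[0,0,0],[0,-0.321,-0.16],1],
    [[0,0,0],[0,-0.321,-0.22],1],
    [[0,0,0],[0,-0.321,-0.22],1],
    [[0,0,0],[0,-0.321,-0.22],1],
  ],
)

```text
clock: 18.98
eef_pos: [438.1, -225.8, 78.0]
orientation: [-2.293, -2.14, 0.011]
contact_force: [-0.3, 0.2, -0.9]
width: 1.002
grasp_force: 0.0
```

step_arm(
  steps=[
    [[0,0,0],[0,0,0],1],
    [[0,0,0],[0,0,0],1],
  ],
)

```text
clock: 19.15
eef_pos: [442.9, -224.2, 84.2]
orientation: [2.291, 2.148, 0.001]
contact_force: [-0.2, 0.4, 0.3]
width: 1.0
grasp_force: 0.0
```

```bash
cat >> h.py <<'E'
def wdish(f,z=18):
    im,m=shot('wrist',f); hsv=cv2.cvtColor(im,cv2.COLOR_RGB2HSV); g=cv2.inRange(hsv,(100,80,60),(118,255,255)); g[285:]=0
    n,l,s,ce=cv2.connectedComponentsWithStats(cv2.dilate(g,np.ones((3,3))))
    for i in range(1,n):
        if s[i][4]>200:
            q,r=cv2.minEnclosingCircle(cv2.findContours((l==i).astype(np.uint8),0,2)[0][0]); print(s[i],q,r,ray(m,*q,z).round(1))
E
python3 - <<'E'
from h import *
need([444.2,-223.1,15],-3.7); wdish('w9.png')
E
```

```text
eef [ 442.9 -224.2   84.2] F [-0.2  0.4  0.3] w 1.0 t 19.15
shift/500 [ 0.003  0.002 -0.138]
yaw now -3.7 turn deg -0.0 norm total -0.0 toolz [ 9.e-04 -2.e-04 -1.e+00]
[ 269  206  108   80 1545] (322.2342529296875, 257.7978515625) 53.7792854309082 [ 446.2 -224.6   18. ]
```

step_arm(
  steps=[
    [[0,0,0],[0.003,0.001,-0.06],1],
    [[0,0,0],[0.003,0.001,-0.12],1],
    [[0,0,0],[0.003,0.001,-0.138],1],
    [[0,0,0],[0.003,0.001,-0.138],1],
    [[0,0,0],[0.003,0.001,-0.138],0.5],
    [[0,0,0],[0.003,0.001,-0.138],0.5],
    [[0,0,0],[0.003,0.001,-0.138],0.5],
    [[0,0,0],[0.003,0.001,-0.138],0.5],
  ],
)

```text
clock: 19.87
eef_pos: [444.6, -223.8, 15.1]
orientation: [2.291, 2.148, 0.002]
contact_force: [-0.1, -0.7, 0.5]
width: 0.783
grasp_force: 0.0
```

step_arm(
  steps=[
    [[0,0,0],[0,0,0],0.5],
    [[0,0,0],[0,0,0],0.5],
    [[0,0,0],[0,0,0.06],0.5],
    [[0,0,0],[0,0,0.14],0.5],
    [[0,0,0],[0,0,0.22],0.5],
    [[0,0,0],[0,0,0.3],0.5],
    [[0,0,0],[0,0,0.38],0.5],
    [[0,0,0],[0,0,0.46],0.5],
  ],
)

```text
clock: 20.53
eef_pos: [443.2, -224.7, 245.4]
orientation: [-2.294, -2.146, 0.003]
contact_force: [0.2, 1.8, 1.3]
width: 0.7
grasp_force: 30.0
```

step_arm(
  steps=[
    [[0,0,0],[0,0,0.08],0.5],
    [[0,0,0],[0,0,0.16],0.5],
    [[0,0,0],[0,0,0.19],0.5],
    [[0,0,0],[0,0,0.19],0.5],
  ],
)

```text
clock: 20.87
eef_pos: [445.1, -224.4, 342.5]
orientation: [2.289, 2.147, 0.008]
contact_force: [-0.2, 0.1, -0.7]
width: 0.7
grasp_force: 30.0
```

Run:
```python
from h import *
need([627.5,-239,341],-3.7)
```

```text
eef [ 445.1 -224.4  342.5] F [-0.2  0.1 -0.7] w 0.7 t 20.8667
shift/500 [ 0.365 -0.029 -0.003]
yaw now -3.69 turn deg -0.01 norm total -0.0 toolz [ 0.0058  0.0011 -1.    ]
```

step_arm(
  steps=[
    [[0,0,0],[0.07,-0.006,0],0.5],
    [[0,0,0],[0.14,-0.012,0],0.5],
    [[0,0,0],[0.21,-0.018,0],0.5],
    [[0,0,0],[0.28,-0.024,0],0.5],
    [[0,0,0],[0.34,-0.029,0],0.5],
    [[0,0,0],[0.365,-0.029,0],0.5],
    [[0,0,0],[0.365,-0.029,0],0.5],
    [[0,0,0],[0.365,-0.029,0],0.5],
  ],
)

```text
clock: 21.53
eef_pos: [627.5, -239.0, 335.1]
orientation: [-2.291, -2.146, 0.009]
contact_force: [-0.2, 0.9, -0.1]
width: 0.701
grasp_force: 30.0
```

Run:
```python
from h import *
need([627.5,-239,281.5],-3.7)
```

```text
eef [ 627.5 -239.   335.1] F [-0.2  0.9 -0.1] w 0.7 t 21.5333
shift/500 [ 0.     0.    -0.107]
yaw now -3.74 turn deg 0.04 norm total 0.001 toolz [-0.006  -0.0019 -1.    ]
```

step_arm(
  steps=[
    [[0,0,0],[0,0,-0.05],0.5],
    [[0,0,0],[0,0,-0.1],0.5],
    [[0,0,0],[0,0,-0.116],0.5],
    [[0,0,0],[0,0,-0.116],0.5],
    [[0,0,0],[0,0,-0.116],0.5],
  ],
)

```text
clock: 21.95
eef_pos: [625.9, -238.2, 282.1]
orientation: [2.292, 2.148, 0.001]
contact_force: [0.6, 0.6, 0.5]
width: 0.7
grasp_force: 30.0
```

step_arm(
  steps=[
    [[0,0,0],[0,0,0],0.85],
    [[0,0,0],[0,0,0],0.85],
    [[0,0,0],[0,0,0],0.85],
    [[0,0,0],[0,0,0],0.85],
    [[0,0,0],[0,0,0],0.85],
    [[0,0,0],[0,0,0.05],0.85],
    [[0,0,0],[0,0,0.1],0.85],
    [[0,0,0],[0,0,0.12],0.85],
  ],
)

```text
clock: 22.62
eef_pos: [626.7, -238.9, 344.3]
orientation: [2.29, 2.147, 0.002]
contact_force: [-0.6, -0.3, 0.7]
width: 0.847
grasp_force: 0.0
```

step_arm(
  steps=[
    [[0,0,0],[0.006,0.08,0],1],
    [[0,0,0],[0.012,0.16,0],1],
    [[0,0,0],[0.018,0.24,0],1],
    [[0,0,0],[0.025,0.32,0],1],
    [[0,0,0],[0.031,0.4,0],1],
    [[0,0,0],[0.037,0.48,0],1],
    [[0,0,0],[0.044,0.56,0],1],
    [[0,0,0],[0.05,0.64,0],1],
  ],
)

```text
clock: 23.28
eef_pos: [651.2, 83.8, 341.0]
orientation: [-2.292, -2.149, -0.001]
contact_force: [0.9, 0.6, 0.2]
width: 1.001
grasp_force: 0.0
```

Run:
```python
from h import *
wamber('w10.png',37); need([653.5,92.6,135],-3.7)
```

```text
eef [651.2  83.8 341. ] F [0.9 0.6 0.2] w 1.0 t 23.2833
[444 134  78  67 826] (484.0137939453125, 162.18258666992188) 45.900779724121094 [841.8 104.1  37. ]
[297 159  50  28 891] (321.43878173828125, 180.5) 24.688222885131836 [656.5  95.   37. ]
eef [651.9  94.7 339.9] F [-0.   7.9 -0.5] w 1.0 t 23.3333
shift/500 [ 0.003 -0.004 -0.41 ]
yaw now -3.02 turn deg -0.68 norm total -0.024 toolz [-8.0e-04  3.3e-03 -1.0e+00]
```

step_arm(
  steps=[
    [[0,0,0],[0.003,0.016,-0.06],1],
    [[0,0,0],[0.003,0.016,-0.14],1],
    [[0,0,0],[0.003,0.016,-0.22],1],
    [[0,0,0],[0.003,0.016,-0.3],1],
    [[0,0,0],[0.003,0.016,-0.38],1],
    [[0,0,0],[0.003,0.016,-0.41],1],
    [[0,0,0],[0.003,0.016,-0.41],1],
    [[0,0,0],[0.003,0.016,-0.41],1],
  ],
)

```text
clock: 24.0
eef_pos: [653.3, 89.4, 137.2]
orientation: [2.292, 2.148, 0.0]
contact_force: [-0.3, 0.2, 0.3]
width: 0.996
grasp_force: 0.0
```

Run:
```python
from h import *
wamber('w11.png',37); need([653.5,92.6,34],-3.7)
```

```text
eef [653.3  89.4 137.2] F [-0.3  0.2  0.3] w 1.0 t 24.0
[ 521  149  119  121 4432] (587.0370483398438, 207.0) 77.13082122802734 [830.1 101.   37. ]
[288 193  64  21 926] (319.5793762207031, 208.5) 31.61505699157715 [656.5 111.1  37. ]
[ 278  215   87   65 3773] (321.1221008300781, 238.0) 43.168540954589844 [656.3  91.1  37. ]
eef [654.1  89.3 138.5] F [ 0.2 -0.1 -0.1] w 1.0 t 24.05
shift/500 [-0.001  0.007 -0.209]
yaw now -3.71 turn deg 0.01 norm total 0.0 toolz [ 0.0027  0.     -1.    ]
```

step_arm(
  steps=[
    [[0,0,0],[0.001,0.006,-0.07],1],
    [[0,0,0],[0.001,0.006,-0.14],1],
    [[0,0,0],[0.001,0.006,-0.19],1],
    [[0,0,0],[0.001,0.006,-0.209],1],
    [[0,0,0],[0.001,0.006,-0.209],1],
    [[0,0,0],[0.001,0.006,-0.209],0.5],
    [[0,0,0],[0.001,0.006,-0.209],0.5],
    [[0,0,0],[0.001,0.006,-0.209],0.5],
  ],
)

```text
clock: 24.72
eef_pos: [654.5, 92.7, 33.5]
orientation: [2.291, 2.148, 0.004]
contact_force: [0.6, -0.2, -0.4]
width: 0.852
grasp_force: 0.0
```

step_arm(
  steps=[
    [[0,0,0],[0,0,0],0.5],
    [[0,0,0],[0,0,0],0.5],
    [[0,0,0],[0,0,0],0.5],
    [[0,0,0],[0,0,0.06],0.5],
    [[0,0,0],[0,0,0.14],0.5],
    [[0,0,0],[0,0,0.22],0.5],
    [[0,0,0],[0,0,0.22],0.5],
    [[0,0,0],[0,0,0.22],0.5],
  ],
)

```text
clock: 25.38
eef_pos: [654.6, 92.6, 143.9]
orientation: [2.29, 2.147, 0.006]
contact_force: [0.2, -0.8, -1.4]
width: 0.705
grasp_force: 30.0
```

Run:
```python
from h import *
need([*rk(-54,-1.5),80],-22.1)
shot('top','top4.png'); dishes('top4.png')
```

```text
eef [654.6  92.6 143.9] F [ 0.2 -0.8 -1.4] w 0.71 t 25.3833
shift/500 [-0.342  0.367 -0.128]
yaw now -3.69 turn deg -18.41 norm total -0.643 toolz [ 0.004   0.0011 -1.    ]
```

step_arm(
  steps=[
    [[0,0,-0.2],[-0.057,0.061,0],0.5],
    [[0,0,-0.4],[-0.114,0.122,0],0.5],
    [[0,0,-0.6],[-0.171,0.183,0],0.5],
    [[0,0,-0.643],[-0.228,0.244,0],0.5],
    [[0,0,-0.643],[-0.285,0.306,0],0.5],
    [[0,0,-0.643],[-0.342,0.367,0],0.5],
    [[0,0,-0.643],[-0.342,0.367,-0.06],0.5],
    [[0,0,-0.643],[-0.342,0.367,-0.125],0.5],
  ],
)

```text
clock: 26.1
eef_pos: [479.4, 281.7, 77.8]
orientation: [-2.596, -1.767, -0.001]
contact_force: [0.3, -0.4, -0.6]
width: 0.704
grasp_force: 30.0
```

step_arm(
  steps=[
    [[0,0,0],[0,0,0],0.5],
    [[0,0,0],[0,0,0],0.5],
    [[0,0,0],[0,0,0],0.5],
    [[0,0,0],[0,0,0],0.5],
  ],
)

```text
clock: 26.43
eef_pos: [483.8, 275.5, 80.5]
orientation: [2.608, 1.751, 0.003]
contact_force: [-0.7, 0.0, 0.0]
width: 0.7
grasp_force: 30.0
```

Run:
```python
from h import *
need([*rk(-54,-1.5),35.5],-22.1)
```

```text
eef [483.8 275.5  80.5] F [-0.7  0.   0. ] w 0.7 t 26.4333
shift/500 [-0.001  0.001 -0.09 ]
yaw now -22.23 turn deg 0.13 norm total 0.005 toolz [ 1.7e-03  7.0e-04 -1.0e+00]
```

step_arm(
  steps=[
    [[0,0,0],[-0.001,0.001,-0.04],0.5],
    [[0,0,0],[-0.001,0.001,-0.075],0.5],
    [[0,0,0],[-0.001,0.001,-0.09],0.5],
    [[0,0,0],[-0.001,0.001,-0.09],0.5],
    [[0,0,0],[-0.001,0.001,-0.09],0.5],
  ],
)

```text
clock: 26.85
eef_pos: [482.7, 276.4, 35.1]
orientation: [2.607, 1.753, 0.001]
contact_force: [0.8, 1.0, 0.4]
width: 0.7
grasp_force: 30.0
```

step_arm(
  steps=[
    [[0,0,0],[0,0,0],0.9],
    [[0,0,0],[0,0,0],0.9],
    [[0,0,0],[0,0,0],0.9],
    [[0,0,0],[0,0,0.04],0.9],
    [[0,0,0],[0,0,0.09],0.9],
    [[0,0,0],[-0.022,-0.055,0.09],0.5],
    [[0,0,0],[-0.045,-0.11,0.09],0],
    [[0,0,0],[-0.045,-0.11,0.09],0],
  ],
)

```text
clock: 27.52
eef_pos: [458.0, 216.5, 79.2]
orientation: [-2.61, -1.747, 0.003]
contact_force: [-0.7, -0.1, -0.9]
width: 0.751
grasp_force: 0.0
```

step_arm(
  steps=[
    [[0,0,0],[0,0,0],0],
    [[0,0,0],[0,0,0],0],
    [[0,0,0],[0,0,0],0],
    [[0,0,0],[0,0,0],0],
    [[0,0,0],[0,0,0],0],
    [[0,0,0],[0,0,0],0],
  ],
)

```text
clock: 28.02
eef_pos: [459.6, 222.0, 79.1]
orientation: [2.605, 1.754, 0.0]
contact_force: [0.1, -0.9, -0.4]
width: 0.299
grasp_force: 0.0
```

Run:
```python
from h import *
wamber('w12.png',36); need([*rk(-112,-1.5),33.5],-22.1); print(rk(-54,-1.5))
```

```text
eef [459.6 222.   79.1] F [ 0.1 -0.9 -0.4] w 0.3 t 28.0167
[ 261  102  119  119 7757] (320.0258483886719, 160.62782287597656) 60.38739013671875 [483.1 275.2  36. ]
eef [459.5 221.8  79. ] F [0.8 0.1 0.4] w 0.26 t 28.0667
shift/500 [ 0.004  0.001 -0.091]
yaw now -22.1 turn deg 0.0 norm total 0.0 toolz [ 3.e-04 -4.e-04 -1.e+00]
[483.5 276. ]
```

step_arm(
  steps=[
    [[0,0,0],[0,0,0],0],
    [[0,0,0],[0.002,0,-0.03],0],
    [[0,0,0],[0.003,0,-0.06],0],
    [[0,0,0],[0.003,0,-0.09],0],
    [[0,0,0],[0.003,0,-0.09],0],
    [[0,0,0],[0.003,0,-0.09],0],
  ],
)

```text
clock: 28.57
eef_pos: [460.7, 221.3, 34.0]
orientation: [2.606, 1.753, -0.002]
contact_force: [-0.1, 0.2, 0.5]
width: 0.0
grasp_force: 0.0
```

step_arm(
  steps=[
    [[0,0,0],[0.007,0.017,0],0],
    [[0,0,0],[0.014,0.034,0],0],
    [[0,0,0],[0.021,0.051,0],0],
    [[0,0,0],[0.028,0.068,0],0],
    [[0,0,0],[0.034,0.084,0],0],
    [[0,0,0],[0.04,0.1,0],0],
    [[0,0,0],[0.046,0.114,0],0],
    [[0,0,0],[0.052,0.128,0],0],
  ],
)

```text
clock: 29.23
eef_pos: [487.2, 286.5, 34.0]
orientation: [2.606, 1.754, -0.0]
contact_force: [-0.6, -0.2, -0.1]
width: 0.0
grasp_force: 0.2
```

step_arm(
  steps=[
    [[0,0,0],[0.001,0.002,0],0],
    [[0,0,0],[0.002,0.004,0],0],
    [[0,0,0],[0.002,0.004,0],0],
  ],
)

```text
clock: 29.48
eef_pos: [488.0, 287.5, 34.0]
orientation: [2.606, 1.754, -0.0]
contact_force: [0.2, 0.3, -0.4]
width: 0.007
grasp_force: 0.0
```

Run:
```python
from h import *
need([*rk(-37,-1.5),33],-22.1)
```

```text
eef [488.  287.5  34. ] F [ 0.2  0.3 -0.4] w 0.01 t 29.4833
shift/500 [ 0.004  0.009 -0.002]
yaw now -22.13 turn deg 0.03 norm total 0.001 toolz [ 1.e-04 -2.e-04 -1.e+00]
```

step_arm(
  steps=[
    [[0,0,0],[0.0015,0.0035,0],0],
    [[0,0,0],[0.003,0.007,0],0],
    [[0,0,0],[0.003,0.007,0],0],
  ],
)

```text
clock: 29.73
eef_pos: [489.4, 291.5, 34.1]
orientation: [-2.606, -1.754, -0.0]
contact_force: [-0.0, -0.3, 0.1]
width: 0.005
grasp_force: 0.0
```

step_arm(
  steps=[
    [[0,0,0],[0.001,0.002,0],0],
    [[0,0,0],[0.001,0.002,0],0],
  ],
)

```text
clock: 29.9
eef_pos: [489.8, 291.8, 34.0]
orientation: [2.606, 1.754, -0.001]
contact_force: [-1.1, -0.5, 0.9]
width: 0.002
grasp_force: 1.0
```

step_arm(
  steps=[
    [[0,0,0],[0.001,0.002,0],0],
    [[0,0,0],[0.001,0.002,0],0],
  ],
)

```text
clock: 30.07
eef_pos: [489.9, 291.9, 33.9]
orientation: [2.607, 1.753, -0.003]
contact_force: [-4.5, -5.3, 4.2]
width: 0.007
grasp_force: 3.2
```

Both dishes are home. I'll retreat and check with one view.

step_arm(
  steps=[
    [[0,0,0],[-0.02,-0.05,0],0],
    [[0,0,0],[-0.04,-0.1,0.03],0],
    [[0,0,0],[-0.062,-0.153,0.1],0.4],
    [[0,0,0],[-0.062,-0.153,0.18],0.4],
    [[0,0,0],[-0.062,-0.153,0.24],0.4],
    [[0,0,0],[-0.062,-0.153,0.24],0.4],
    [[0,0,0],[-0.062,-0.153,0.24],0.4],
  ],
)

```text
clock: 30.65
eef_pos: [460.1, 217.8, 155.6]
orientation: [-2.603, -1.753, -0.006]
contact_force: [0.5, 0.4, -0.1]
width: 0.297
grasp_force: 0.0
```

step_arm(
  steps=[
    [[0,0,0],[0,0,0],0.4],
    [[0,0,0],[0,0,0],0.4],
  ],
)

```text
clock: 30.82
eef_pos: [458.8, 216.7, 153.2]
orientation: [2.606, 1.754, -0.002]
contact_force: [-0.0, -1.1, -0.5]
width: 0.377
grasp_force: 0.0
```

Run:
```python
from h import *
need([458.8,215,13],-22.1); shot('wrist','w13.png')
```

```text
eef [458.8 216.7 153.2] F [-0.  -1.1 -0.5] w 0.38 t 30.8167
shift/500 [ 0.    -0.003 -0.28 ]
yaw now -22.1 turn deg 0.0 norm total 0.0 toolz [-0.001 -0.001 -1.   ]
```

View pics/w13.png

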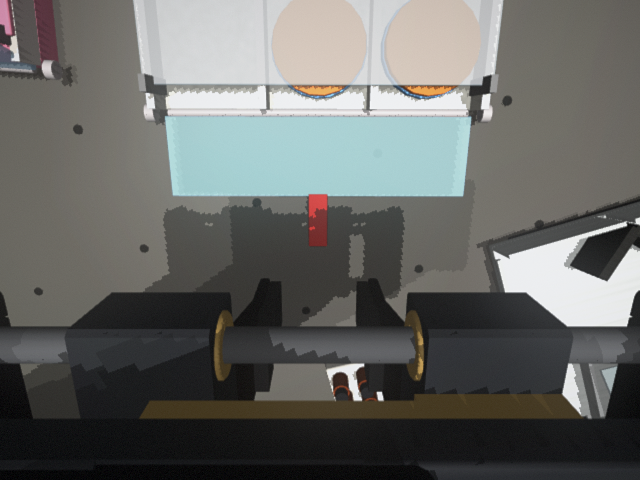

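Both dishes sit at the back of their bays and the tab is centred between the fingers (column 318). I'll pinch it and close the flap.

step_arm(
  steps=[
    [[0,0,0],[0,-0.002,-0.08],0.4],
    [[0,0,0],[0,-0.002,-0.16],0.4],
    [[0,0,0],[0,-0.002,-0.23],0.4],
    [[0,0,0],[0,-0.002,-0.28],0.4],
    [[0,0,0],[0,-0.002,-0.28],0.4],
    [[0,0,0],[0,-0.002,-0.28],0.4],
    [[0,0,0],[0,-0.002,-0.28],0],
    [[0,0,0],[0,-0.002,-0.28],0],
  ],
)

```text
clock: 31.53
eef_pos: [459.3, 215.3, 13.8]
orientation: [2.606, 1.753, -0.001]
contact_force: [-0.3, 0.7, 0.2]
width: 0.321
grasp_force: 0.0
```

step_arm(
  steps=[
    [[0,0,0],[0,0,0],0],
    [[0,0,0],[0,0,0],0],
    [[0,0,0],[0,0,0],0],
    [[0,0,0],[0,0,0],0],
  ],
)

```text
clock: 31.87
eef_pos: [458.0, 216.4, 13.9]
orientation: [-2.604, -1.754, 0.003]
contact_force: [-5.1, 1.5, 0.9]
width: 0.154
grasp_force: 30.0
```

step_arm(
  steps=[
    [[0,0,0],[0.0015,0.0037,0.0368],0],
    [[0,0,0],[0.0069,0.0169,0.0762],0],
    [[0,0,0],[0.0158,0.0387,0.1108],0],
    [[0,0,0],[0.0276,0.0678,0.1386],0],
    [[0,0,0],[0.0416,0.1022,0.1578],0],
    [[0,0,0],[0.0538,0.1322,0.1662],0],
    [[0,0,0],[0.0665,0.1633,0.1678],0],
    [[0,0,0],[0.079,0.1941,0.1628],0],
  ],
)

```text
clock: 32.53
eef_pos: [497.9, 314.1, 96.2]
orientation: [-2.604, -1.754, 0.002]
contact_force: [-4.9, -1.5, 3.6]
width: 0.155
grasp_force: 30.0
```

step_arm(
  steps=[
    [[0,0,0],[0,0,0],0],
    [[0,0,0],[0.0008,0.002,0],0],
    [[0,0,0],[0.0015,0.004,-0.001],0],
    [[0,0,0],[0.0015,0.004,-0.001],0],
  ],
)

```text
clock: 32.87
eef_pos: [498.8, 316.1, 95.7]
orientation: [-2.603, -1.755, -0.0]
contact_force: [-6.2, 3.4, 8.7]
width: 0.153
grasp_force: 30.0
```

step_arm(
  steps=[
    [[0,0,0],[0,0,0],0.5],
    [[0,0,0],[0,0,0],0.5],
    [[0,0,0],[0,0,0],0.5],
    [[0,0,0],[0,0,0],0.5],
    [[0,0,0],[0,0,0.06],0.5],
    [[0,0,0],[0,0,0.14],0.5],
    [[0,0,0],[0,0,0.22],0.5],
    [[0,0,0],[0,0,0.27],0.5],
  ],
)

```text
clock: 33.53
eef_pos: [500.7, 314.2, 233.6]
orientation: [2.607, 1.752, 0.005]
contact_force: [0.4, 0.3, 0.0]
width: 0.49
grasp_force: 0.0
```

step_arm(
  steps=[
    [[0,0,0],[-0.007,-0.004,0],0.5],
    [[0,0,0],[-0.007,-0.004,0],0.5],
    [[0,0,0],[-0.007,-0.004,0],0.5],
    [[0,0,0],[-0.007,-0.004,0],0.5],
  ],
)

```text
clock: 33.87
eef_pos: [495.6, 312.6, 228.8]
orientation: [2.606, 1.754, -0.003]
contact_force: [-0.5, -0.1, 0.3]
width: 0.499
grasp_force: 0.0
```

Run:
```python
from h import *
need(None,-22.1)
im,m=shot('wrist','w14.png')
def red(a):
    h=cv2.cvtColor(a,cv2.COLOR_BGR2HSV); g=cv2.inRange(h,(0,120,60),(6,255,255))|cv2.inRange(h,(172,120,60),(180,255,255)); g[285:]=0; g[:200]=0; g[:,:250]=0;g[:,400:]=0
    y,x=np.nonzero(g); return x.mean(),x.min(),x.max(),y.mean(),y.min(),y.max()
a=cv2.imread('pics/w14.png'); b=cv2.imread('pics/w1.png'); r=red(a); print(r,red(b)); print(ray(m,r[0],r[3],105))
cv2.imwrite('pics/c6.png',np.hstack([cv2.resize(b[130:300,170:480],(400,220)),cv2.resize(a[130:300,170:480],(400,220))]))
```

```text
eef [495.6 312.6 228.8] F [-0.5 -0.1  0.3] w 0.5 t 33.8667
yaw now -22.11 turn deg 0.01 norm total 0.0 toolz [-0.0013 -0.001  -1.    ]
(np.float64(320.1063829787234), np.int64(312), np.int64(329), np.float64(231.85106382978722), np.int64(229), np.int64(234)) (np.float64(323.0), np.int64(314), np.int64(332), np.float64(241.5), np.int64(239), np.int64(244))
[497.57805725 311.61373028 105.        ]
```

View pics/c6.png

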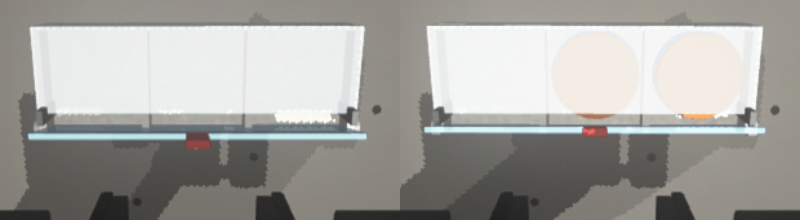

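The flap leans back at least as far as it did at the start, and both dishes are lid down and home. Handing in.

```bash
python3 -c "
from rig import arm
print(arm.hand_in())"
```

```text
the job is handed in; nothing more can be done
None
```

I handed the job in: both dishes on the mat went through the chute and sit lid down against the back wall, each in its own bay, and the flap is closed. The hand-in returned no verdict, and I took no final picture of the vial rack, reagent bottle or tip box, though no move came near them.

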